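# Make room and close the pin tub on the welding table

## Robot

A 6-joint arm with a two-finger parallel gripper is mounted at the origin on the work surface. World frame = base frame: x ahead of the robot, y to its left, z up, the work surface at z = 0. Lengths are in m, angles in rad, forces in N, time in s.
With the tool pointing down it reaches from about 0.3 to 0.775 m from the base axis. Payload 14.6 kg.
Tool frame: the origin (TCP) lies between the finger pads; the fingertips stand 14 mm ahead of it and the grasp point (between the pads) lies 5 mm behind it; z points along the fingers, y is the line along which they close (so a half turn about z gives the same grasp; the last joint's range is limited). The gripper opens to 94 mm and grips with 3 to 60 N. Pads are 16 mm wide; open, the fingers measure 119 mm over their backs; the gripper's body (75 mm by 177 mm) begins 78 mm behind the grasp point.
Start: joints at [-1.194, 0.3, 1.521, -0, 1.321, -0.067], TCP at [0.236, -0.497, 0.219] pointing down, gripper open.
Joint ranges: [-3.03, 3.03], [-0.79, 2.21], [0.23, 2.52], [-1.04, 4.18], [0, 3.07], [-2.55, 2.55]. Speed limits (rad/s): [2.22, 2.22, 2.57, 3.14, 3.14, 3.14].

## Interface

Orientations are given as [roll, pitch, yaw] about the fixed x, y, z axes, in that order (R = Rz(yaw) Ry(pitch) Rx(roll)).
In Python, from station import ctrl gives the robot as it stands. The module is installed in compiled form; this text tells all that it offers.
- The arm moves only by the tool move_arm, never from a script. Its argument "targets" is a list of rows, each a list of 7 numbers: the opening, from -1 (shut) to 1 (fully open), then the shift along the tool's x, y, z in units of 50 mm (1.0 is 50 mm), then the turn, a rotation vector about the tool's x, y, z in rad. A call has 1 to 12 rows; each row is the pose to reach, as a shift and turn from the pose commanded when the call began, along the tool's axes at that moment; what a row does not reach only later rows make up. A row lasts 1/10 s, in which the tool goes at most 50 mm and 8.59 degrees, less where a joint would pass 70% of its speed; a pose out of reach is approached as far as the arm can. A call with a gripper value outside its range is refused whole. The fingers move at their own pace and stop on an object; "grip_force" is the grip in N (left out, the last holds). Time passes only in rows, so rows that repeat a pose let the fingers close. It gives the time, the measured TCP pose, the force, the opening and the grip force at its end, in the units of the state.
- ctrl.get_obs(): the state, without advancing time (a new reading comes with each control period).
- ctrl.camera(name): name is "scene" or "top" or "wrist"; returns (picture, depth): 420x560x3 uint8, red, green, blue; 420x560 float32, m along the optical axis (not along the pixel's ray), 0 where there is no reading.
- ctrl.camera_params(name): a dict with "intrinsics" (3x3 intrinsics, pixels), "rvec" (rotation vector, rad) and "tvec" (3), from world to camera coordinates, as OpenCV has them; the wrist camera has in their place "T_tool_cam" (4x4, takes a point from camera to tool coordinates, whose origin is the TCP and whose axes are the flange's). Camera axes: x right, y down, z forward; pixel columns grow to the right and rows downward; lengths in m; the calibration is good to about 2 mm. A picture is of the moment at which its call begins: read the wrist's pose just before it. camera_params takes no time and is no camera call.
- ctrl.hand_in(): hands the job in; it is judged then, once.
Trained networks look in the newest picture that a camera, given by its name, has taken for a name from the list of things; names that differ only in an ending like _2 or _b are one class to them, and where a whole thing is asked for, a point or a joint stands for the part that bears it (a point fixed in the world has none). Each returns a list of dicts, best first, with "score" (0 to 1); they miss things now and then, are a little off and sometimes report something else, mostly with a low value. They report only what shows in the picture. A call takes as long as a camera call.
- ctrl.cut_out(camera, target): "region" (420x560 bool, what is visible of it) and "point" ([column, row] in pixels, amid what is visible of it).
- ctrl.tip_of(camera, target): "point" ([column, row] in pixels: a listed point, or the origin of a listed thing).
The state is a dict: "time_s": time; "qpos": joint angles; "joint_vel": joint speeds; "tau": joint torques, N m; "ee_pos": TCP position; "eef_rot": TCP orientation; "force": force on the tool from outside, world axes, zero at the start; "moment": the same for the moment, N m; "grip_width": finger opening in m; "grip_force": force on a finger pad.
Only numpy, scipy, OpenCV 4.12 (cv2) and the standard library are available. Lean on these libraries where they do the work, as an engineer would, in place of code of your own. Each camera call takes 0.05 s, during which the arm holds its last target. There are 200 camera calls.

## Task

The round blue tub on the welding table will not close because the tall clamp riser (bare metal post with a red band) sticks up past the yellow fill line. Take the riser out and stand it upright on the floor of the shallow metal dish, then put the blue lid with the yellow knob on the tub so that it is fully home and level, and let go.

Things in the scene. Friction and masses are not known exactly. Their poses are not given: they have to be found in the camera images.
- tub: Open round blue tub, outer diameter 144, height 90, wall 3, floor 5 mm thick; magnetic base, does not move. Yellow fill line inside, 60 mm above the table. Origin: centre of its underside, z up. Besides the riser it holds three loose short steel pins with black heads, 48 mm long, that stand below the line and can stay. Tub, dish and lid may each be left, middle or right.
- dish: Shallow round bare-metal dish, outer diameter 160 mm, height 22 mm, wall 3 mm, floor 4 mm thick, empty; magnetic base, does not move. Origin: centre of its underside, z up.
- riser_mid (a point): Tall clamp riser: aluminium post, diameter 28, on a round foot, diameter 46, 8 thick; 140 mm tall in all, red band near its top, about 0.25 kg. Point: on its axis, 70 mm above its underside; z along the post to its top. It starts standing loose on the tub's floor, off-centre, its top 55 mm above the rim; grip the post above the rim.
- lid_knob (a point): Blue lid: centre of its upright yellow knob (diameter 30, height 40 mm), 20 mm above the flange, 48 mm above the lid's underside. Flange: disc, diameter 160, 4 thick. Below it a tapered plug 24 mm deep (diameter 132 to 108) enters the tub. Home, the flange lies on the rim, this point 114 mm above the tub's underside. Starts plug down on the table; about 0.3 kg. The small green lid does not fit.

How it is judged:
By the outcome, as a careful person would: the job done as asked, in the order asked, and still so for the second after the job is handed in, with the robot touching nothing.
It also fails if it takes over 59 s, if anything falls off the work surface, if the arm or the gripper's body presses on something with over 40 N, if the wrist force passes 120 N, or if a joint passes its speed limit or range.

## Working session

There is one attempt and no reset: what is moved stays moved. The work goes in short steps, Python scripts to look and compute and a tool call to move; the robot and the scene stay as the last step left them, time stands still between calls to the robot, and variables do not carry over. Pictures are saved under pics/ and viewed, at most 10 in all, crops included, and the job is handed in when it is done.

Besides the shell and the picture viewer there is one more tool, called after "Emit:" as name(argument=value, ...) on one line, values as JSON. move_arm: Moves the arm, as the interface text tells. Its arguments: {"type":"object","properties":{"targets":{"type":"array"},"grip_force":{"type":"number"}},"required":["targets"]}

```bash
mkdir -p pics; cat > h.py <<'E'
import numpy as np, cv2
from station import ctrl
from scipy.spatial.transform import Rotation as R
def pose(c):
    p=ctrl.camera_params(c)
    K=np.array(p["intrinsics"])
    if "rvec" in p:
        Rm=cv2.Rodrigues(np.array(p["rvec"],float))[0]; t=np.array(p["tvec"]).ravel()
        return K,Rm.T,-Rm.T@t
    o=ctrl.get_obs(); T=np.eye(4); T[:3,:3]=R.from_euler('xyz',o["eef_rot"]).as_matrix(); T[:3,3]=o["ee_pos"]
    T=T@np.array(p["T_tool_cam"]); return K,T[:3,:3],T[:3,3]
def cloud(d,P):
    K,A,t=P; v,u=np.mgrid[:d.shape[0],:d.shape[1]]
    X=np.stack([(u-K[0,2])/K[0,0]*d,(v-K[1,2])/K[1,1]*d,d],-1)
    W=X@A.T+t; W[d==0]=np.nan; return W
def ray(px,z,P):
    K,A,t=P; r=A@np.array([(px[0]-K[0,2])/K[0,0],(px[1]-K[1,2])/K[1,1],1]); return t+r*(z-t[2])/r[2]
def circ(p):
    a=np.c_[2*p[:,:2],np.ones(len(p))]; s=np.linalg.lstsq(a,(p[:,:2]**2).sum(1),rcond=None)[0]
    return s[0],s[1],np.sqrt(s[2]+s[0]**2+s[1]**2)
def save(im,n): cv2.imwrite(f"pics/{n}.png",im[:,:,::-1])
E
python3 - <<'E'
from h import *
np.set_printoptions(precision=4,suppress=True)
print(ctrl.get_obs())
Z={"tub":.0,"dish":0.,"riser_mid":.075,"lid_knob":.048}
for c in("top","scene"):
    P=pose(c); im,d=ctrl.camera(c); save(im,c+"0"); W=cloud(d,P); np.save(c+"0.npy",W)
    print(c,P[2])
    for n in Z:
        for f in ctrl.cut_out(c,n)[:2]:
            w=W[f["region"]]; w=w[~np.isnan(w[:,0])]
            print(n,"cut",round(f["score"],2),f["point"],len(w),np.percentile(w,[2,50,98],axis=0).round(3).tolist() if len(w) else 0)
        for f in ctrl.tip_of(c,n)[:2]: print(n,"tip",round(f["score"],2),f["point"],ray(f["point"],Z[n],P))
E
```

```text
{'time_s': 0.0, 'qpos': array([-1.1936,  0.3005,  1.5216, -0.    ,  1.3207, -0.0666]), 'joint_vel': array([-0.0007,  0.0003,  0.0009, -0.0008,  0.0009,  0.0001]), 'tau': array([ -0.0008, -53.181 , -35.2738,   0.0708,   0.0244,  -0.0001]), 'ee_pos': array([ 0.2361, -0.4965,  0.2189]), 'eef_rot': array([-3.1404, -0.0001,  0.4438]), 'force': array([-0.5521, -0.2919,  0.389 ]), 'moment': array([-0.0355, -0.0661,  0.0018]), 'grip_force': 0.0, 'grip_width': 0.09379879679522446}
top [0.3434 0.     1.1409]
tub cut 0.92 [389.6, 186.0] 3176 [[0.517, -0.32, 0.0], [0.595, -0.259, 0.022], [0.657, -0.18, 0.091]]
tub tip 0.83 [386.5, 190.9] [ 0.5924 -0.2577  0.    ]
dish cut 0.7 [268.3, 213.2] 4194 [[0.471, -0.063, -0.001], [0.544, 0.008, 0.004], [0.617, 0.08, 0.023]]
dish tip 0.94 [267.5, 213.6] [0.5449 0.0086 0.    ]
riser_mid cut 0.74 [389.5, 199.9] 539 [[0.542, -0.268, 0.009], [0.557, -0.245, 0.077], [0.581, -0.233, 0.147]]
riser_mid tip 0.64 [393.5, 200.4] [ 0.5556 -0.2542  0.075 ]
lid_knob cut 0.59 [139.8, 237.1] 4423 [[0.424, 0.212, 0.021], [0.494, 0.282, 0.027], [0.568, 0.356, 0.067]]
lid_knob tip 0.81 [133.5, 233.6] [0.4981 0.2896 0.048 ]
scene [1.0586 0.2812 0.6848]
tub cut 0.62 [155.6, 196.8] 4193 [[0.52, -0.321, 0.002], [0.601, -0.239, 0.051], [0.661, -0.18, 0.091]]
tub tip 0.96 [161.0, 207.8] [ 0.6007 -0.2499  0.    ]
dish cut 0.85 [282.3, 233.4] 4386 [[0.47, -0.067, 0.002], [0.545, 0.008, 0.005], [0.623, 0.082, 0.023]]
dish tip 0.95 [281.4, 233.4] [0.5348 0.0038 0.    ]
riser_mid tip 0.87 [166.4, 173.2] [ 0.5693 -0.2456  0.075 ]
lid_knob cut 0.91 [428.2, 269.2] 5065 [[0.428, 0.213, 0.026], [0.509, 0.286, 0.029], [0.572, 0.355, 0.068]]
lid_knob tip 0.91 [428.2, 259.3] [0.4928 0.2784 0.048 ]
```

```bash
python3 - <<'E'
from h import *
for c in("top","scene"):
    W=np.load(c+"0.npy").reshape(-1,3); W=W[~np.isnan(W[:,0])]
    def s(x,y,r,z0,z1): return W[(np.hypot(W[:,0]-x,W[:,1]-y)<r)&(W[:,2]>z0)&(W[:,2]<z1)]
    for n,a in dict(tubrim=(.588,-.25,.09,.083,.097),riser=(.565,-.245,.04,.137,.155),risershaft=(.565,-.245,.04,.1,.135),dishrim=(.545,.008,.09,.017,.03),lid=(.498,.284,.1,.02,.034),knob=(.498,.284,.04,.06,.08)).items():
        p=s(*a)
        if len(p)>5: print(c,n,len(p),np.round(circ(p),4),"mid",((p.min(0)+p.max(0))/2).round(4),"ext",np.ptp(p,axis=0).round(3),"med",np.median(p,axis=0).round(4))
a=np.hstack([cv2.imread("pics/top0.png")[:, :],cv2.imread("pics/scene0.png")]); cv2.imwrite("pics/both0.png",cv2.resize(a,(800,300)))
E
```

```text
top tubrim 451 [ 0.589  -0.2505  0.0681] mid [ 0.5875 -0.2508  0.09  ] ext [0.143 0.144 0.014] med [ 0.5823 -0.2518  0.0885]
top riser 175 [ 0.5628 -0.252   0.0105] mid [ 0.5628 -0.2524  0.1431] ext [0.028 0.029 0.012] med [ 0.5621 -0.2515  0.1442]
top risershaft 70 [ 0.5633 -0.2529  0.0136] mid [ 0.5605 -0.249   0.1179] ext [0.023 0.021 0.034] med [ 0.5544 -0.2424  0.1159]
top dishrim 328 [0.5428 0.0081 0.0781] mid [0.5437 0.0083 0.0221] ext [0.16  0.159 0.01 ] med [0.5439 0.0085 0.0212]
top lid 4122 [0.4957 0.2838 0.0577] mid [0.496  0.2833 0.0272] ext [0.158 0.158 0.013] med [0.4932 0.2821 0.0272]
top knob 171 [0.4957 0.2831 0.0107] mid [0.4957 0.2831 0.0662] ext [0.028 0.029 0.012] med [0.4949 0.2827 0.067 ]
scene tubrim 626 [ 0.5932 -0.2506  0.0659] mid [ 0.5883 -0.2506  0.0898] ext [0.147 0.146 0.014] med [ 0.5888 -0.2424  0.0884]
scene riser 153 [ 0.5662 -0.2518  0.0109] mid [ 0.565  -0.2518  0.1425] ext [0.029 0.029 0.011] med [ 0.5677 -0.2504  0.1446]
scene risershaft 204 [ 0.5656 -0.2526  0.0127] mid [ 0.5677 -0.2503  0.1174] ext [0.024 0.023 0.035] med [ 0.5739 -0.2437  0.1173]
scene dishrim 552 [0.5461 0.0082 0.0781] mid [0.5455 0.0084 0.021 ] ext [0.16  0.16  0.008] med [0.5533 0.0112 0.021 ]
scene lid 4698 [0.4993 0.2841 0.0586] mid [0.4986 0.2838 0.0288] ext [0.16  0.159 0.01 ] med [0.5096 0.2876 0.0285]
scene knob 226 [0.5004 0.2838 0.011 ] mid [0.4983 0.2838 0.0656] ext [0.032 0.029 0.011] med [0.502  0.2839 0.0681]
```

View pics/scene0.png

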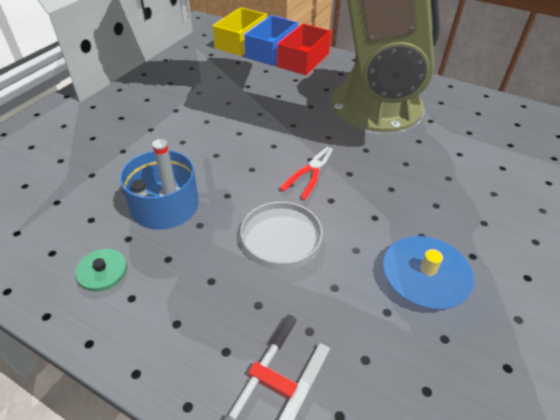

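View pics/top0.png

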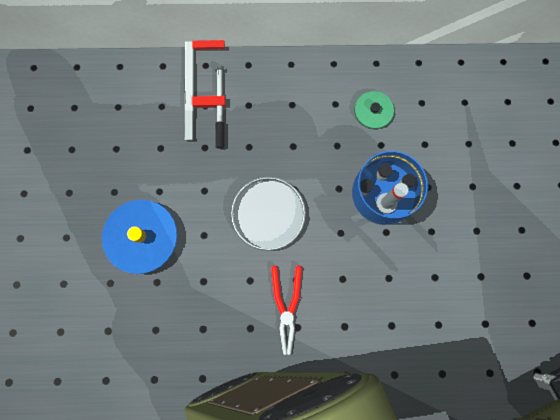

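The tub is on the right with the riser leaning toward neither side (top at 400,190 in the top view). The empty dish is in the middle (269,213) and the blue lid is on the left with its knob at (134,234). The green lid is at (375,108) and is a decoy. The sizes and heights I measured match those given. Next I move above the riser.

Emit:
move_arm(targets=[[1,0.5,-0.1,0,0,0,0],[1,1.4,-0.28,0,0,0,0],[1,2.4,-0.48,0,0,0,0],[1,3.4,-0.68,0,0,0,0],[1,4.4,-0.88,0,0,0,0],[1,5.4,-1.08,0,0,0,0],[1,6.4,-1.28,0,0,0,0],[1,7.2,-1.44,0,0,0,0],[1,7.7,-1.54,0,0,0,0],[1,7.95,-1.59,0,0,0,0],[1,8.02,-1.6,0,0,0,0],[1,8.02,-1.6,0,0,0,0]], grip_force=25)

```text
time_s: 2.1
ee_pos: [0.5635, -0.2528, 0.2194]
eef_rot: [-3.142, 0.0, 0.443]
force: [0.3, -0.9, 0.6]
grip_width: 0.0937
grip_force: 0.0
```

```bash
cat >> h.py <<'E'
def shift(t):
    o=ctrl.get_obs(); A=R.from_euler('xyz',o["eef_rot"]).as_matrix(); return np.round(A.T@(np.array(t)-o["ee_pos"])/.05,2)
E
python3 - <<'E'
from h import *
P=pose("wrist"); im,d=ctrl.camera("wrist"); save(im,"w1"); W=cloud(d,P).reshape(-1,3); W=W[~np.isnan(W[:,0])]
o=ctrl.get_obs(); print(o["ee_pos"],o["eef_rot"],o["qpos"],P[2],W.min(0),W.max(0))
def s(x,y,r,z0,z1): return W[(np.hypot(W[:,0]-x,W[:,1]-y)<r)&(W[:,2]>z0)&(W[:,2]<z1)]
for n,a in dict(tubrim=(.588,-.25,.09,.085,.095),riser=(.565,-.25,.03,.137,.155)).items():
    p=s(*a)
    if len(p)>5: print(n,len(p),np.round(circ(p),4),"mid",((p.min(0)+p.max(0))/2).round(4),"ext",np.ptp(p,axis=0).round(3),"med",np.median(p,axis=0).round(4))
print(shift([.564,-.252,.113]))
E
```

```text
[ 0.5632304  -0.25316552  0.21949017] [-3.14157762e+00  1.36409167e-04  4.42804893e-01] [-4.81691654e-01  4.52080900e-01  1.31330797e+00 -1.01762811e-04
  1.37629794e+00  6.46319454e-01] [ 0.63712083 -0.21805787  0.38459775] [ 0.18019401 -0.61926782 -0.00344818] [0.83792865 0.06508034 0.32891121]
tubrim 2484 [ 0.5899 -0.2503  0.0687] mid [ 0.5892 -0.2504  0.0898] ext [0.143 0.143 0.01 ] med [ 0.586  -0.2514  0.0896]
riser 1272 [ 0.5657 -0.2521  0.0102] mid [ 0.5651 -0.2525  0.142 ] ext [0.028 0.028 0.01 ] med [ 0.5661 -0.2519  0.1449]
[ 0.02 -0.01  2.13]
```

View pics/w1.png

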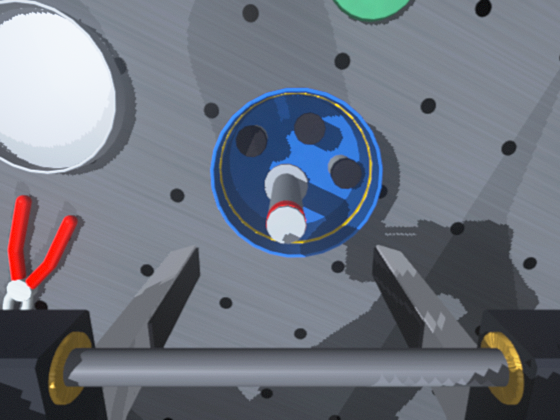

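The wrist view shows the riser top at (285,222), midway between the fingers. The three pins sit at (250,140), (308,127) and (347,172), all below the line. I descend and grip.

Emit:
move_arm(targets=[[1,0.03,0,0.4,0,0,0],[1,0.03,0,1.0,0,0,0],[1,0.03,0,1.6,0,0,0],[1,0.03,0,1.95,0,0,0],[1,0.03,0,2.13,0,0,0],[1,0.03,0,2.13,0,0,0],[-1,0.03,0,2.13,0,0,0],[-1,0.03,0,2.13,0,0,0],[-1,0.03,0,2.13,0,0,0],[-1,0.03,0,2.13,0,0,0],[-1,0.03,0,2.13,0,0,0],[-1,0.03,0,2.13,0,0,0]], grip_force=25)

```text
time_s: 3.35
ee_pos: [0.5653, -0.2516, 0.113]
eef_rot: [3.142, -0.0, 0.444]
force: [0.8, 0.5, 0.7]
grip_width: 0.0494
grip_force: 0.0
```

Emit:
move_arm(targets=[[-1,0,0,0,0,0,0],[-1,0,0,0,0,0,0],[-1,0,0,0,0,0,0],[-1,0,0,0,0,0,0],[-1,0,0,0,0,0,0],[-1,0,0,0,0,0,0]])

```text
time_s: 3.95
ee_pos: [0.5653, -0.2516, 0.1129]
eef_rot: [-3.142, 0.0, 0.444]
force: [0.5, -0.6, -0.4]
grip_width: 0.0277
grip_force: 25.0
```

Gripped at 27.7 mm. I lift slowly.

Emit:
move_arm(targets=[[-1,0,0,-0.1,0,0,0],[-1,0,0,-0.3,0,0,0],[-1,0,0,-0.6,0,0,0],[-1,0,0,-0.9,0,0,0],[-1,0,0,-1.2,0,0,0],[-1,0,0,-1.5,0,0,0],[-1,0,0,-1.8,0,0,0],[-1,0,0,-2.1,0,0,0],[-1,0,0,-2.3,0,0,0],[-1,0,0,-2.4,0,0,0],[-1,0,0,-2.4,0,0,0]])

```text
time_s: 5.05
ee_pos: [0.5654, -0.2517, 0.2336]
eef_rot: [3.141, -0.0, 0.444]
force: [-0.1, -0.3, -2.9]
grip_width: 0.0275
grip_force: 25.0
```

```bash
python3 - <<'E'
from h import *
im,d=ctrl.camera("scene"); 
cv2.imwrite("pics/s2.png",cv2.resize(im[30:290,80:430,::-1],(700,520)))
print(ctrl.get_obs()["ee_pos"],shift([.545,.008,.113+.12]))
E
```

```text
[ 0.56523882 -0.25162233  0.23275577] [ 1.86 -4.86 -0.  ]
```

View pics/s2.png

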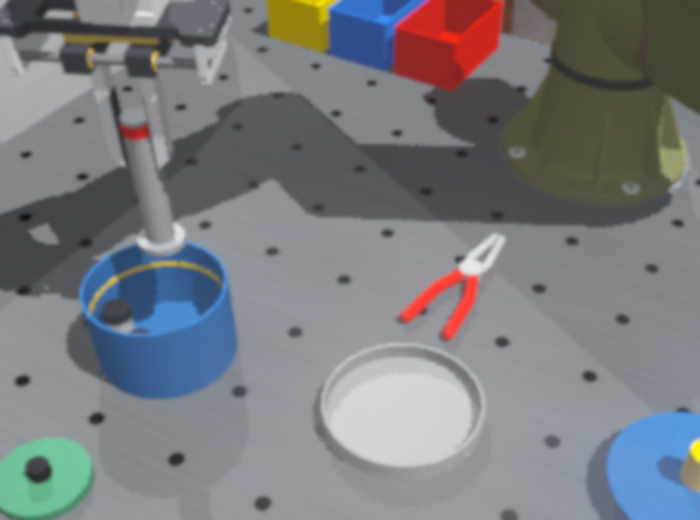

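The riser hangs upright in the fingers, with its foot at (160,238) of the crop, clear of the rim. I carry it to the dish.

Emit:
move_arm(targets=[[-1,0.06,-0.15,0,0,0,0],[-1,0.21,-0.55,0,0,0,0],[-1,0.42,-1.1,0,0,0,0],[-1,0.65,-1.7,0,0,0,0],[-1,0.88,-2.3,0,0,0,0],[-1,1.11,-2.9,0,0,0,0],[-1,1.34,-3.5,0,0,0,0],[-1,1.55,-4.05,0,0,0,0],[-1,1.72,-4.5,0,0,0,0],[-1,1.82,-4.75,0,0,0,0],[-1,1.86,-4.86,0,0,0,0],[-1,1.86,-4.86,0,0,0,0]])

```text
time_s: 6.3
ee_pos: [0.5449, 0.0079, 0.2327]
eef_rot: [-3.141, 0.0, 0.444]
force: [0.2, 0.2, -3.5]
grip_width: 0.0276
grip_force: 25.0
```

```bash
python3 - <<'E'
from h import *
o=ctrl.get_obs();print(o["ee_pos"],o["eef_rot"],o["qpos"],shift([.545,.008,.118]))
P=pose("scene"); im,d=ctrl.camera("scene"); save(im,"s3"); W=cloud(d,P).reshape(-1,3); W=W[~np.isnan(W[:,0])]
p=W[(np.hypot(W[:,0]-.545,W[:,1]-.008)<.05)&(W[:,2]>.06)&(W[:,2]<.22)]
for z in np.arange(.1,.22,.01):
    q=p[abs(p[:,2]-z)<.005]
    if len(q)>8: print(round(z,3),len(q),((q.min(0)+q.max(0))/2).round(4),np.ptp(q,axis=0).round(3))
E
```

```text
[0.54487435 0.00793012 0.23274365] [-3.14149615e+00  3.75508934e-04  4.44381584e-01] [-5.26174662e-02  2.78668792e-01  1.51700487e+00 -9.66365352e-05
  1.34629509e+00  1.07381883e+00] [0.   0.   2.29]
0.13 240 [0.5454 0.0065 0.1301] [0.044 0.045 0.009]
0.14 76 [0.5479 0.0087 0.1398] [0.035 0.034 0.01 ]
0.15 63 [0.5503 0.0079 0.15  ] [0.017 0.025 0.01 ]
0.16 71 [0.5506 0.0071 0.16  ] [0.017 0.026 0.01 ]
0.17 71 [0.5503 0.0072 0.17  ] [0.018 0.026 0.01 ]
0.18 71 [0.5495 0.0072 0.1799] [0.019 0.027 0.01 ]
0.19 77 [0.5501 0.0075 0.1901] [0.019 0.026 0.009]
0.2 76 [0.5505 0.0073 0.1999] [0.018 0.026 0.01 ]
0.21 76 [0.5506 0.0091 0.21  ] [0.017 0.023 0.01 ]
```

The riser is upright and centred over the dish, with no slip. I lower it until it touches.

Emit:
move_arm(targets=[[-1,0,0,0.3,0,0,0],[-1,0,0,0.8,0,0,0],[-1,0,0,1.3,0,0,0],[-1,0,0,1.75,0,0,0],[-1,0,0,2.1,0,0,0],[-1,0,0,2.28,0,0,0],[-1,0,0,2.34,0,0,0],[-1,0,0,2.37,0,0,0],[-1,0,0,2.4,0,0,0],[-1,0,0,2.4,0,0,0]])

```text
time_s: 7.35
ee_pos: [0.5452, 0.0077, 0.1135]
eef_rot: [3.141, -0.001, 0.444]
force: [-0.9, 0.0, -3.1]
grip_width: 0.0275
grip_force: 25.0
```

Emit:
move_arm(targets=[[-1,0,0,0.02,0,0,0],[-1,0,0,0.03,0,0,0],[-1,0,0,0.03,0,0,0]])

```text
time_s: 7.65
ee_pos: [0.5452, 0.0078, 0.1119]
eef_rot: [3.141, -0.001, 0.444]
force: [-0.5, 0.7, 0.5]
grip_width: 0.0275
grip_force: 25.0
```

The force reads contact, so the riser is on the dish floor. I release it gently, then rise.

Emit:
move_arm(targets=[[-0.3,0,0,0,0,0,0],[-0.1,0,0,0,0,0,0],[0.2,0,0,0,0,0,0],[0.6,0,0,0,0,0,0],[1,0,0,0,0,0,0],[1,0,0,0,0,0,0],[1,0,0,0,0,0,0],[1,0,0,0,0,0,0]])

```text
time_s: 8.45
ee_pos: [0.545, 0.0077, 0.1115]
eef_rot: [3.142, -0.0, 0.444]
force: [0.6, -0.6, -0.4]
grip_width: 0.0854
grip_force: 0.0
```

Emit:
move_arm(targets=[[1,0,0,-0.2,0,0,0],[1,0,0,-0.7,0,0,0],[1,0,0,-1.3,0,0,0],[1,0,0,-1.8,0,0,0],[1,0,0,-2.1,0,0,0],[1,0,0,-2.2,0,0,0],[1,0,0,-2.2,0,0,0]])

```text
time_s: 9.15
ee_pos: [0.5451, 0.0077, 0.2221]
eef_rot: [3.141, -0.001, 0.444]
force: [-1.0, -0.1, 0.6]
grip_width: 0.0942
grip_force: 0.0
```

```bash
python3 - <<'E'
from h import *
print(ctrl.get_obs()["ee_pos"],shift([.497,.2835,.22]))
P=pose("scene"); im,d=ctrl.camera("scene"); save(im,"s4"); W=cloud(d,P).reshape(-1,3); W=W[~np.isnan(W[:,0])]
p=W[(np.hypot(W[:,0]-.545,W[:,1]-.008)<.05)&(W[:,2]>.02)&(W[:,2]<.17)]
for z in np.arange(.03,.17,.02):
    q=p[abs(p[:,2]-z)<.005]
    if len(q)>8: print(round(z,3),len(q),((q.min(0)+q.max(0))/2).round(4))
E
```

```text
[0.54508332 0.00773798 0.22207098] [ 1.5  -5.39  0.04]
0.03 46 [0.5506 0.0094 0.0299]
0.05 54 [0.5515 0.0088 0.05  ]
0.07 54 [0.5517 0.0091 0.0698]
0.09 58 [0.55   0.009  0.0901]
0.11 56 [0.5508 0.0088 0.1099]
0.13 58 [0.5495 0.0088 0.13  ]
0.15 37 [0.5475 0.0082 0.1462]
```

The riser stands vertical in the dish. Next is the lid.

Emit:
move_arm(targets=[[1,0.1,-0.35,0,0,0,0],[1,0.28,-1.0,0,0,0,0],[1,0.5,-1.8,0,0,0,0],[1,0.75,-2.7,0,0,0,0],[1,1.0,-3.6,0,0,0,0],[1,1.2,-4.3,0,0,0,0],[1,1.35,-4.9,0,0,0,0],[1,1.45,-5.25,0.02,0,0,0],[1,1.5,-5.39,0.04,0,0,0],[1,1.5,-5.39,0.04,0,0,0]])

```text
time_s: 10.2
ee_pos: [0.4966, 0.2836, 0.2184]
eef_rot: [3.142, 0.002, 0.445]
force: [-0.7, -0.3, -0.7]
grip_width: 0.0938
grip_force: 0.0
```

```bash
python3 - <<'E'
from h import *
P=pose("wrist"); im,d=ctrl.camera("wrist"); save(im,"w5"); W=cloud(d,P).reshape(-1,3); W=W[~np.isnan(W[:,0])]
o=ctrl.get_obs(); print(o["ee_pos"],o["eef_rot"],o["qpos"])
def s(x,y,r,z0,z1): return W[(np.hypot(W[:,0]-x,W[:,1]-y)<r)&(W[:,2]>z0)&(W[:,2]<z1)]
for n,a in dict(lid=(.497,.2835,.1,.02,.034),knob=(.497,.2835,.03,.06,.08)).items():
    p=s(*a)
    if len(p)>5: print(n,len(p),np.round(circ(p),4),"mid",((p.min(0)+p.max(0))/2).round(4),"ext",np.ptp(p,axis=0).round(3),"med",np.median(p,axis=0).round(4))
print(shift([.497,.2835,.045]))
E
```

```text
[0.49694654 0.28288736 0.21873947] [3.14143307e+00 1.19102034e-03 4.43897776e-01] [ 4.53520056e-01  3.49860988e-01  1.45676886e+00 -1.52286881e-04
  1.33615530e+00  1.58045401e+00]
lid 17900 [0.4988 0.2849 0.0576] mid [0.4978 0.2845 0.0294] ext [0.159 0.159 0.009] med [0.505  0.2881 0.028 ]
knob 830 [0.4988 0.285  0.0106] mid [0.4982 0.2847 0.0651] ext [0.029 0.029 0.01 ] med [0.4991 0.2852 0.0679]
[ 0.01 -0.01  3.47]
```

View pics/w5.png

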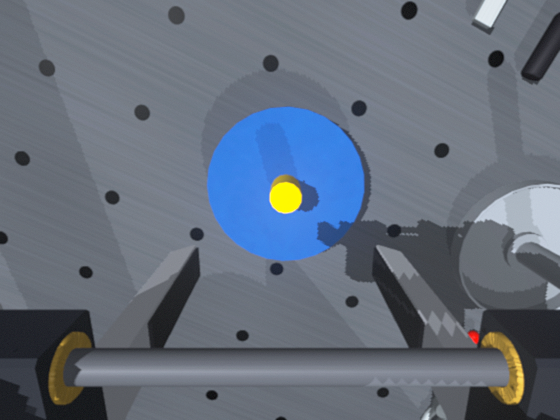

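The lid lies flat with its knob at (285,197), midway between the fingers. I descend to tips just above the flange and grip.

Emit:
move_arm(targets=[[1,0.03,-0.02,0.3,0,0,0],[1,0.03,-0.02,0.9,0,0,0],[1,0.03,-0.02,1.6,0,0,0],[1,0.03,-0.02,2.3,0,0,0],[1,0.03,-0.02,2.9,0,0,0],[1,0.03,-0.02,3.25,0,0,0],[1,0.03,-0.02,3.4,0,0,0],[1,0.03,-0.02,3.42,0,0,0],[-1,0.03,-0.02,3.42,0,0,0],[-1,0.03,-0.02,3.42,0,0,0],[-1,0.03,-0.02,3.42,0,0,0],[-1,0.03,-0.02,3.42,0,0,0]], grip_force=30)

```text
time_s: 11.45
ee_pos: [0.4981, 0.285, 0.049]
eef_rot: [-3.142, -0.001, 0.444]
force: [-0.5, -0.1, 0.4]
grip_width: 0.0656
grip_force: 0.0
```

Emit:
move_arm(targets=[[-1,0,0,0,0,0,0],[-1,0,0,0,0,0,0],[-1,0,0,0,0,0,0],[-1,0,0,0,0,0,0],[-1,0,0,0,0,0,0],[-1,0,0,0,0,0,0],[-1,0,0,0,0,0,0],[-1,0,0,0,0,0,0]])

```text
time_s: 12.25
ee_pos: [0.4979, 0.2849, 0.0484]
eef_rot: [-3.142, 0.0, 0.444]
force: [-0.2, 0.6, -0.3]
grip_width: 0.0293
grip_force: 30.0
```

Knob gripped at 29.3 mm. I lift to z ≈ 0.235.

Emit:
move_arm(targets=[[-1,0,0,-0.1,0,0,0],[-1,0,0,-0.3,0,0,0],[-1,0,0,-0.7,0,0,0],[-1,0,0,-1.2,0,0,0],[-1,0,0,-1.7,0,0,0],[-1,0,0,-2.2,0,0,0],[-1,0,0,-2.7,0,0,0],[-1,0,0,-3.15,0,0,0],[-1,0,0,-3.5,0,0,0],[-1,0,0,-3.68,0,0,0],[-1,0,0,-3.74,0,0,0],[-1,0,0,-3.74,0,0,0]])

```text
time_s: 13.45
ee_pos: [0.4978, 0.2848, 0.2352]
eef_rot: [-3.142, 0.0, 0.444]
force: [0.8, -0.3, -3.8]
grip_width: 0.0295
grip_force: 30.0
```

```bash
python3 - <<'E'
from h import *
o=ctrl.get_obs();print(o["ee_pos"],o["force"],o["moment"],shift([.589,-.2503,.235]))
P=pose("scene"); im,d=ctrl.camera("scene"); W=cloud(d,P).reshape(-1,3); W=W[~np.isnan(W[:,0])]
r=np.hypot(W[:,0]-.498,W[:,1]-.285)
p=W[(r<.077)&(r>.045)&(W[:,2]>.195)&(W[:,2]<.24)]
s=np.linalg.lstsq(np.c_[p[:,:2]-[.498,.285],np.ones(len(p))],p[:,2],rcond=None)[0]; print(len(p),s, ((p.min(0)+p.max(0))/2).round(4))
E
```

```text
[0.49776706 0.28479722 0.23520708] [ 0.84027661 -0.29619786 -3.75909932] [0.00010445 0.00375338 0.00035965] [-2.950e+00  1.045e+01  1.000e-02]
3315 [0.00060661 0.0003325  0.21530933] [0.4981 0.2848 0.2153]
```

The lid hangs level and centred, its underside at 0.187, which clears the standing riser (0.144). I carry it over the tub.

Emit:
move_arm(targets=[[-1,-0.05,0.2,0,0,0,0],[-1,-0.2,0.7,0,0,0,0],[-1,-0.4,1.4,0,0,0,0],[-1,-0.65,2.3,0,0,0,0],[-1,-0.9,3.2,0,0,0,0],[-1,-1.15,4.1,0,0,0,0],[-1,-1.4,5.0,0,0,0,0],[-1,-1.65,5.9,0,0,0,0],[-1,-1.9,6.8,0,0,0,0],[-1,-2.15,7.6,0,0,0,0],[-1,-2.3,8.1,0,0,0,0],[-1,-2.35,8.3,0,0,0,0]])

```text
time_s: 14.7
ee_pos: [0.5695, -0.1433, 0.2345]
eef_rot: [-3.141, 0.001, 0.441]
force: [-0.5, 0.6, -3.8]
grip_width: 0.0294
grip_force: 30.0
```

Emit:
move_arm(targets=[[-1,-0.1,0.4,0,0,0,0],[-1,-0.25,0.9,0,0,0,0],[-1,-0.4,1.5,0,0,0,0],[-1,-0.52,1.9,0,0,0,0],[-1,-0.58,2.1,0,0,0,0],[-1,-0.6,2.15,0,0,0,0],[-1,-0.6,2.15,0,0,0,0]])

```text
time_s: 15.4
ee_pos: [0.589, -0.2497, 0.2352]
eef_rot: [-3.141, 0.0, 0.444]
force: [-0.5, 0.5, -2.6]
grip_width: 0.0298
grip_force: 30.0
```

```bash
python3 - <<'E'
from h import *
o=ctrl.get_obs();print(o["ee_pos"],o["force"],shift([.589,-.2503,.147]))
P=pose("scene"); im,d=ctrl.camera("scene"); save(im,"s6")
W=cloud(d,P).reshape(-1,3); W=W[~np.isnan(W[:,0])]
r=np.hypot(W[:,0]-.589,W[:,1]+.25)
for a,b in((.2,.225),(.084,.096)):
    p=W[(r<.09)&(W[:,2]>a)&(W[:,2]<b)]; print(len(p),((p.min(0)+p.max(0))/2).round(4),p.max(0).round(4),np.ptp(p,axis=0).round(3))
r=np.hypot(W[:,0]-.5455,W[:,1]-.008); p=W[(r<.05)&(W[:,2]>.05)]; print(p.max(0),p.min(0))
E
```

```text
[ 0.58896685 -0.24970106  0.23524739] [-0.5400128   0.47827377 -2.57607508] [-0.    0.01  1.76]
3122 [ 0.5891 -0.2498  0.2171] [ 0.6696 -0.1692  0.225 ] [0.161 0.161 0.016]
555 [ 0.5894 -0.251   0.0883] [ 0.6616 -0.1784  0.0926] [0.144 0.145 0.009]
[0.56077844 0.02078758 0.14640913] [ 0.5309096  -0.00725316  0.05038029]
```

View pics/s6.png

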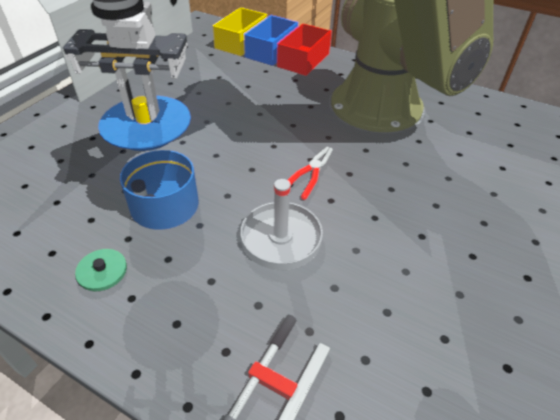

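The riser stands in the dish, its top at (282,186). The level lid is above the tub with its knob at (141,110). Lid and rim centres agree within about 1 mm, so I lower.

Emit:
move_arm(targets=[[-1,-0.01,0.02,0.2,0,0,0],[-1,-0.01,0.02,0.6,0,0,0],[-1,-0.01,0.02,1.0,0,0,0],[-1,-0.01,0.02,1.4,0,0,0],[-1,-0.01,0.02,1.7,0,0,0],[-1,-0.01,0.02,1.85,0,0,0],[-1,-0.01,0.02,1.95,0,0,0],[-1,-0.01,0.02,2.05,0,0,0],[-1,-0.01,0.02,2.15,0,0,0],[-1,-0.01,0.02,2.22,0,0,0],[-1,-0.01,0.02,2.28,0,0,0],[-1,-0.01,0.02,2.28,0,0,0]])

```text
time_s: 16.65
ee_pos: [0.5889, -0.2514, 0.1211]
eef_rot: [-3.141, 0.0, 0.444]
force: [0.4, -0.3, -3.4]
grip_width: 0.0293
grip_force: 30.0
```

Still no contact. I ease down the last 6 mm.

Emit:
move_arm(targets=[[-1,0,0,0.03,0,0,0],[-1,0,0,0.06,0,0,0],[-1,0,0,0.09,0,0,0],[-1,0,0,0.11,0,0,0],[-1,0,0,0.12,0,0,0],[-1,0,0,0.12,0,0,0]])

```text
time_s: 17.25
ee_pos: [0.589, -0.2515, 0.1154]
eef_rot: [-3.142, 0.0, 0.444]
force: [-1.4, 0.9, -3.5]
grip_width: 0.0293
grip_force: 30.0
```

Emit:
move_arm(targets=[[-1,0,0,0.01,0,0,0],[-1,0,0,0.02,0,0,0],[-1,0,0,0.03,0,0,0],[-1,0,0,0.03,0,0,0]])

```text
time_s: 17.65
ee_pos: [0.5891, -0.2515, 0.1145]
eef_rot: [3.141, -0.0, 0.444]
force: [-2.8, 1.5, 3.5]
grip_width: 0.0291
grip_force: 30.0
```

Contact came at the home height (0.1145). I release, then rise straight up.

Emit:
move_arm(targets=[[-0.3,0,0,0,0,0,0],[-0.1,0,0,0,0,0,0],[0.2,0,0,0,0,0,0],[0.6,0,0,0,0,0,0],[1,0,0,0,0,0,0],[1,0,0,0,0,0,0],[1,0,0,0,0,0,0],[1,0,0,0,0,0,0]])

```text
time_s: 18.45
ee_pos: [0.589, -0.2514, 0.1139]
eef_rot: [3.142, -0.0, 0.444]
force: [0.2, -0.2, 0.2]
grip_width: 0.0855
grip_force: 0.0
```

Emit:
move_arm(targets=[[1,0,0,-0.2,0,0,0],[1,0,0,-0.7,0,0,0],[1,0,0,-1.3,0,0,0],[1,0,0,-2.0,0,0,0],[1,0,0,-2.5,0,0,0],[1,0,0,-2.8,0,0,0],[1,0,0,-2.8,0,0,0]])

```text
time_s: 19.15
ee_pos: [0.5896, -0.2517, 0.2571]
eef_rot: [3.138, -0.003, 0.444]
force: [-0.3, 0.2, 0.1]
grip_width: 0.0936
grip_force: 0.0
```

```bash
python3 - <<'E'
from h import *
o=ctrl.get_obs();print(o["ee_pos"],o["force"])
for c in("scene","wrist"):
    P=pose(c); im,d=ctrl.camera(c); save(im,c+"7")
    W=cloud(d,P).reshape(-1,3); W=W[~np.isnan(W[:,0])]
    r=np.hypot(W[:,0]-.589,W[:,1]+.251); p=W[(r<.076)&(r>.025)&(W[:,2]>.08)&(W[:,2]<.11)]
    print(c,len(p),np.linalg.lstsq(np.c_[p[:,:2]-[.589,-.251],np.ones(len(p))],p[:,2],rcond=None)[0],((p.min(0)+p.max(0))/2).round(4))
    p=W[(r<.025)&(W[:,2]>.11)&(W[:,2]<.15)];print("knob",((p.min(0)+p.max(0))/2).round(4),p[:,2].max())
E
```

```text
[ 0.58955858 -0.25171309  0.25711191] [-0.28199745  0.19564927  0.13671745]
scene 2662 [-0.00817076 -0.00991643  0.09407071] [ 0.5888 -0.2508  0.089 ]
knob [ 0.5895 -0.2519  0.1232] 0.1361622291295308
wrist 17855 [ 0.00048704 -0.00120083  0.09404121] [ 0.5889 -0.2511  0.0942]
knob [ 0.5894 -0.2516  0.1229] 0.13574345173529434
```

View pics/scene7.png

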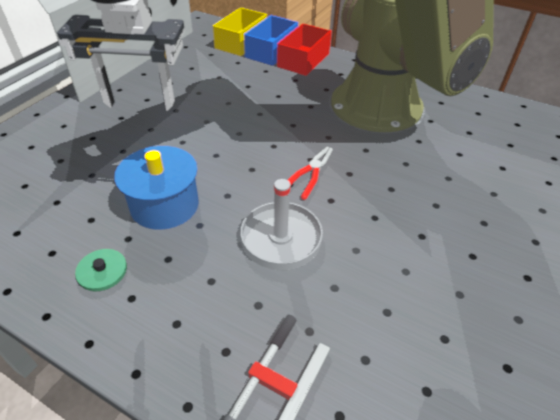

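The lid is home and level: its flange top is at 0.094 and its knob shows at (153,162). The riser stands in the dish at (282,210) and the gripper is clear of everything.

```bash
python3 -c "
from station import ctrl
print(ctrl.hand_in())"
```

```text
the job is handed in; nothing more can be done
None
```

The riser now stands upright on the dish floor, the blue lid is fully home and level on the tub and released, and I handed the job in with the arm's clock at about 19 s.

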